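# Check the clay gun's trigger stop

## Task

The hand clay extruder in its bench cradle is stripped for cleaning, and its trigger stop needs checking. Using the outside of your fingers and without taking hold of the lever, press the red trigger lever in, firmly but without forcing it, until it comes up against its stop short of the black fixed grip; keep it there for a second, then ease it all the way back out under your fingers without letting it snap, and come clear. Leave everything else where it lies.

Things in the scene. Friction and masses are not known exactly. Their poses are not given: they have to be found in the camera images.
- clay_gun: Clay extruder on its side in a cradle fixed to the bench; grip and trigger lie level, 66 mm up, over open bench. Origin on the bench under the barrel; z up; +y along the barrel to the open muzzle (tube 45 mm across, y -12 to 193 mm); grip and trigger stick out to -x. Board 110 x 300 x 18 mm (x -55 to 55, y -110 to 190), cast yoke y -121 to -10, x -27 to 27; highest point 94 mm.
- grip_bar (a point): Point on the side of the fixed grip that faces the trigger, 66 mm above the bench, near the middle of the grip: a black rubber bar 26 mm thick, from gun x = -24 to -156 mm, its centre at y -94 mm at the root, leaning back to -110 mm at the free end. Axes as the gun's.
- trigger_face (a point): Where fingers press: point on the front face (away from the grip) of the red lever, 85 mm from the hinge, half way up. Axes turn with the lever: +y out of the face (push along -y), +x along the lever to the hinge, z up. Lever: level bar 12 mm thick, 56 to 76 mm above the bench, 122 mm long; its end bulb stands 5 mm proud from 104 mm on. The bench before the face is free for about 100 mm.
- trigger_hinge (a point): Hinge of the trigger: vertical axis through this point, on the lever's centre line, 66 mm above the bench; fixed in the gun at x = -40, y = -43 mm. Seen from trigger_face it lies 85 mm along +x and 6 mm along -y. Axes turn with the lever.
- trigger (a joint): Angle of the trigger, rad: 0 fully out (at rest), growing as it is pressed to the grip (counter-clockwise from above), 0.50 at its stop, with some 28 mm left between lever and grip. A spring pushes it out: about 3 N at trigger_face when out, 6 N just before the stop; then it is solid. Let go, it snaps out.
- plunger_rod: The gun's steel plunger rod, 6 mm thick, 280 mm long, with a hooked end and a 38 mm black rubber disc, lying beyond the barrel. Origin on the bench under its middle. Not to be disturbed.
- end_cap: Aluminium ring cap of the barrel, 55 mm across, 20 mm high, on the bench on the muzzle side. Origin: centre of underside. Not to be disturbed.
- die: Square brass die plate, 36 x 36 x 5 mm with a 12 mm hole, flat on the bench. Origin: centre of underside. Not to be disturbed.
- balm_jar: Small amber jar with a white cap, 48 mm across, 42 mm high. Origin: centre of underside. Not to be disturbed.
- tweezers: Steel tweezers 160 mm long, 8 mm high, flat on the bench behind the grip. Origin on the bench under their middle. Not to be disturbed.
- roller: Pink acrylic roller, 26 mm thick, 200 mm long, lying on the green cutting mat to the left. Origin: under its middle. Not to be disturbed.
- red_strip: Red plastic thickness strip 190 x 28 x 4 mm on the mat. Origin: centre of underside. Not to be disturbed.
- green_strip: Green plastic thickness strip 150 x 30 x 4 mm on the mat. Origin: centre of underside. Not to be disturbed.

How it is judged:
On the way, in this order (a step that is already met when the one before it is completed fails the run):
1. the trigger is pressed in to its stop by the outside of the fingers and kept there (value of joint trigger above 0.46 rad and contact force between the fingers and trigger above 1 N and y of the grasp point in the frame of trigger_face above 0.002 m), for 0.8 s.
2. the trigger is all the way back out (value of joint trigger below 0.03 rad), for 0.2 s.
At the end, for the whole second after the job is handed in: the trigger has been pressed to within 0.04 rad of its stop (0.50) for 0.8 s, is back out within 0.03 rad of rest, and nothing else has moved by 15 mm (value of joint trigger below 0.03 rad and distance of each of plunger_rod, end_cap, die, balm_jar, tweezers, roller, red_strip, green_strip from where it was at the start of the episode below 0.015 m); the robot touches nothing.
It fails at once if the trigger is let go and snaps back (faster than 5 rad/s, 0.4 m/s at the finger point) (velocity of joint trigger below -5 rad/s).
It fails at once if the trigger is forced (over 45 N) (contact force between the fingers and trigger above 45 N).
It fails at once if the lever is hooked or taken between the fingers (contact force between the fingers and trigger above 0.5 N and y of the grasp point in the frame of trigger_face below -0.003 m).
It fails at once if another thing on the bench is knocked, lifted or carried (moved 15 mm) (distance of any of plunger_rod, end_cap, die, balm_jar, tweezers, roller, red_strip, green_strip from where it was at the start of the episode above 0.015 m).
It also fails if it takes over 45 s, if anything falls off the work surface, if the arm or the gripper's body presses on something with over 40 N, if the wrist force passes 120 N, or if a joint passes its speed limit or range.

## Robot

A 6-joint arm with a two-finger parallel gripper is mounted at the origin on the work surface. World frame = base frame: x ahead of the robot, y to its left, z up, the work surface at z = 0. Lengths are in m, angles in rad, forces in N, time in s.
With the tool pointing down it reaches from about 0.425 to 0.95 m from the base axis. Payload 14.7 kg.
Tool frame: the origin (TCP) lies at the centre of the arm's flange, where the gripper is bolted on; the fingertips stand 173 mm ahead of it and the grasp point (between the pads) lies manip.grip_depth ahead of it (manip.grip_depth is the distance from the TCP to the grasp point, in m); z points along the fingers, y is the line along which they close (so a half turn about z gives the same grasp; the last joint's range is limited). The gripper opens to 85 mm and grips with 20 to 120 N. Pads are 22 mm wide; open, the fingers measure 114 mm over their backs; the gripper's body (76 mm by 85 mm) begins 54 mm behind the grasp point. The pads swing forward as they close: fully open they stand 13 mm farther back than shut.
Start: joints at [1.238, 0.48, 1.596, -0, 1.065, -0.047], TCP at [0.183, 0.624, 0.405] pointing down, gripper open.
Joint ranges: [-2.75, 2.75], [-0.82, 2.05], [0.23, 2.67], [-1.56, 4.7], [0.09, 2.69], [-2.92, 2.92]. Speed limits (rad/s): [1.89, 1.89, 2.39, 3.01, 3.01, 3.01].

## Interface

Orientations are given as a unit quaternion [x, y, z, w].
In Python, from bench import manip, claw, optics, ticket gives the robot as it stands. The module is installed in compiled form; this text tells all that it offers. Calls block until the motion is done:
- manip.move_to(position, orientation): joint-space move of the TCP to a pose.
- manip.move_linear(position, rotation=None, rate=0.15, force_limit=None): straight line of the TCP; rotation=None keeps the orientation; rate is the mean speed in m/s. With force_limit (N) it stops when the force on the tool has changed by that much, and returns True; else False.
- manip.goto_joints(angles): joint-space move.
- claw.set_gripper(opening, grasp_force=None): finger opening in m; grasp_force is the grip in N (None keeps the last); returns when the fingers have stopped.
- manip.pause(seconds).
- manip.solve_ik(position, orientation): joint angles nearest the present ones, or None.
- manip.read_state(): the state.
- optics.get_image(name): name is "scene" or "top" or "wrist"; returns the picture (400x640x3 uint8, blue, green, red); there is no depth.
- optics.calibration(name): a dict with "vertical_fov" (degrees; the focal length in pixels is half the picture's height over the tangent of half this angle, whatever the lens; pixels are square), "cx", "cy" (the principal point, pixels), "eye" and "rotation" of the camera in the world; the wrist camera has in their place "hand_eye" (4x4, takes a point from camera to tool coordinates, whose origin is the TCP and whose axes are the flange's). Camera axes: x right, y down, z forward; pixel columns grow to the right and rows downward; lengths in m; the calibration is good to about 2 mm. The wrist camera is an equidistant fisheye: a pixel r from the principal point sees the ray r / f radians off the axis. A picture is of the moment at which its call begins: read the wrist's pose just before it. calibration takes no time and is no camera call.
A pose or a line that the arm cannot do raises manip.MotionError and nothing moves.
- ticket.job_done(): hands the job in; it is judged then, once.
The state is a dict: "time": time; "joints": joint angles; "qd": joint speeds; "joint_efforts": joint torques, N m; "position": TCP position; "tool_rot": TCP orientation; "force": force on the tool from outside, world axes, zero at the start; "moment": the same for the moment, N m; "gripper_width": finger opening in m; "grip_force": force on a finger pad.
Only numpy, scipy, OpenCV 4.12 (cv2) and the standard library are available. Lean on these libraries where they do the work, as an engineer would, in place of code of your own. Each camera call takes 0.05 s, during which the arm holds its last target. There are 200 camera calls.

## Working session

There is one attempt and no reset: what is moved stays moved. The work goes in short steps, each a Python script; the robot and the scene stay as the last script left them, time stands still between calls to the robot, and variables do not carry over. Pictures are saved under pics/ and viewed, at most 10 in all, crops included, and the job is handed in when it is done.

```bash
mkdir -p pics; python3 - <<'E'
from bench import manip, claw, optics, ticket
import cv2
s=manip.read_state(); print(s, manip.grip_depth)
for n in ("scene","top"):
    cv2.imwrite(f"pics/{n}0.png",optics.get_image(n)); print(n,optics.calibration(n))
print(optics.calibration("wrist"))
E
```

```text
{'time': 0.0, 'joints': array([ 1.23840027e+00,  4.80841882e-01,  1.59690091e+00,  2.80855178e-05,
        1.06508012e+00, -4.66061902e-02]), 'qd': array([-6.78012087e-04,  1.47624801e-03, -2.53311749e-04, -8.21759923e-05,
       -6.74526349e-04,  1.04265620e-03]), 'joint_efforts': array([-3.68498848e-03, -9.50656199e+01, -4.30139995e+01, -2.48111073e-04,
        1.32584560e-02,  3.69716997e-05]), 'position': array([0.18315521, 0.6234423 , 0.40405566]), 'tool_rot': array([ 1.42415850e-01,  9.89806722e-01, -6.01803180e-04, -1.27932053e-04]), 'force': array([ 0.03052029,  0.1568674 , -0.2615692 ]), 'moment': array([-0.02769624,  0.03992253,  0.0162126 ]), 'grip_force': 0.0, 'gripper_width': 0.08506957746712267} 0.1547
scene {'vertical_fov': 44.245928247775936, 'cx': 324.1933419254331, 'cy': 193.2250112979265, 'eye': array([ 1.11753901, -0.57015582,  1.00084727]), 'rotation': array([ 0.87740881,  0.32538117, -0.13091218, -0.32732686])}
top {'vertical_fov': 57.09136151690941, 'cx': 315.22005437937725, 'cy': 201.24523029493685, 'eye': array([0.50891378, 0.02779833, 1.25736466]), 'rotation': array([-0.70056213,  0.7130332 , -0.02319076,  0.01607927])}
{'vertical_fov': 65.70646984690485, 'cx': 324.97803566226196, 'cy': 201.3934736919525, 'hand_eye': array([[ 5.28757330e-04, -9.47102656e-01, -3.20930334e-01,
         8.26887814e-02],
       [ 9.99999858e-01,  4.78759268e-04,  2.34702278e-04,
        -2.27716514e-04],
       [-6.86387795e-05, -3.20930412e-01,  9.47102775e-01,
         3.05234999e-02],
       [ 0.00000000e+00,  0.00000000e+00,  0.00000000e+00,
         1.00000000e+00]])}
```

View pics/top0.png

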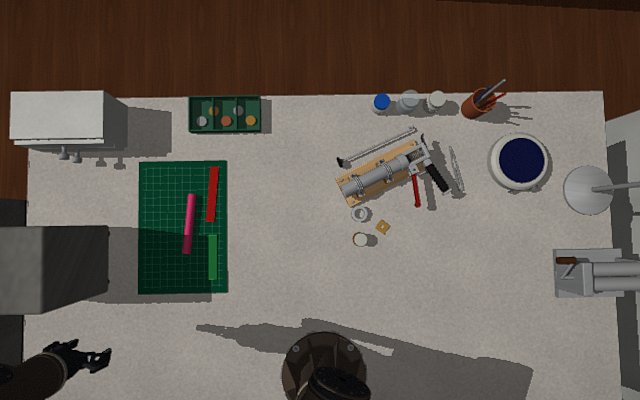

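View pics/scene0.png

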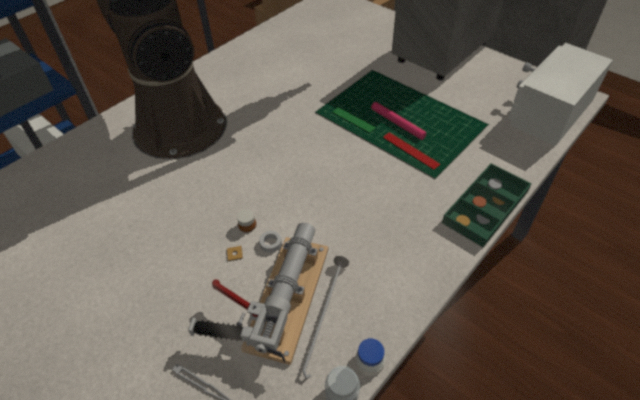

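The top view shows the red lever running from about (413,172) to its bulb at (418,206). The grip lies to its right, at about (430,165)-(447,192), and the barrel muzzle at (342,190). I'll measure roughly, then look with the wrist camera.

```bash
cat > h.py <<'E'
from bench import manip, claw, optics, ticket
import numpy as np, cv2
from scipy.spatial.transform import Rotation as R
def cam(name, st=None):
    c=optics.calibration(name); f=200/np.tan(np.radians(c["vertical_fov"])/2)
    if name=="wrist":
        T=np.eye(4); T[:3,:3]=R.from_quat(st["tool_rot"]).as_matrix(); T[:3,3]=st["position"]
        T=T@c["hand_eye"]; return c,f,T[:3,:3],T[:3,3]
    return c,f,R.from_quat(c["rotation"]).as_matrix(),np.array(c["eye"])
def rays(name,uv,st=None):
    c,f,M,e=cam(name,st); d=(np.atleast_2d(uv)-[c["cx"],c["cy"]])/f
    if name=="wrist":
        r=np.linalg.norm(d,axis=1,keepdims=True); d=np.hstack([d*np.sinc(r/np.pi),np.cos(r)])
    else: d=np.hstack([d,np.ones((len(d),1))])
    return e,d@M.T
def plane(name,uv,z,st=None):
    e,d=rays(name,uv,st); return e+d*((z-e[2])/d[:,2:])
def red(im):
    h=cv2.cvtColor(im,cv2.COLOR_BGR2HSV)
    return (((h[...,0]<6)|(h[...,0]>174))&(h[...,1]>150)&(h[...,2]>50)).astype(np.uint8)
def shape(mask,near=None):
    n,l,s,c=cv2.connectedComponentsWithStats(mask)
    return [(s[i],c[i],l==i) for i in range(1,n) if s[i,4]>25]
E
python3 - <<'E'
from h import *
for n,box in (("top",(390,470,130,220)),("scene",(190,270,260,330))):
    im=cv2.imread(f"pics/{n}0.png")
    for s,c,m in shape(red(im)):
        if box[0]<c[0]<box[1] and box[2]<c[1]<box[3]:
            v=np.argwhere(m)[:,::-1].astype(float); w=np.linalg.svd(v-v.mean(0),full_matrices=False)[2][0]
            t=(v-c)@w; e=np.array([c+w*t.min(),c+w*t.max()]); print(n,s,e,plane(n,e,0.076 if n=="top" else .07))
# muzzle/back ends of barrel at z~.066
print(plane("top",[[345,192],[428,150],[447,190],[432,166]],.066))
E
```

```text
top [411 174   9  33 130] [[413.25383491 174.1041018 ]
 [417.7094708  206.04053341]] [[ 0.65703218 -0.30384596  0.076     ]
 [ 0.5532656  -0.3148552   0.076     ]]
scene [214 281  35  27 185] [[213.51473042 281.67680514]
 [247.14881005 305.79245472]] [[ 0.55327947 -0.31411228  0.07      ]
 [ 0.65221083 -0.30629901  0.07      ]]
[[ 0.60347878 -0.08217586  0.066     ]
 [ 0.73697337 -0.35775749  0.066     ]
 [ 0.60431463 -0.41530942  0.066     ]
 [ 0.6839257  -0.36903659  0.066     ]]
```

The two views agree to about 1–2 mm: lever tip at (0.553,-0.315), lever axis at about 0.105 rad. I'll shut the fingers, go above the lever with tool y along the push direction, and refine with the wrist camera.

```bash
cat >> h.py <<'E'
def quat(a):  # tool x along lever x (angle a), tool y = push direction, z down
    c,s=np.cos(a),np.sin(a); return R.from_matrix(np.array([[c,s,0],[s,-c,0],[0,0,-1]]).T).as_quat()
E
python3 - <<'E'
from h import *
claw.set_gripper(0.0)
p=[0.60,-0.26,0.36]; print(manip.solve_ik(p,quat(.105)))
manip.move_to(p,quat(.105)); manip.pause(.3)
st=manip.read_state(); im=optics.get_image("wrist"); cv2.imwrite("pics/w0.png",im)
np.savez("w0.npz",position=st["position"],tool_rot=st["tool_rot"])
print(st["time"],st["position"],st["force"],st["gripper_width"])
for s,c,m in shape(red(im)):
    v=np.argwhere(m)[:,::-1]; P=plane("wrist",v,.076,st)[:,:2]; P0=P.mean(0)
    w=np.linalg.svd(P-P0,full_matrices=False)[2][0]; w*=np.sign(w[0]); t=(P-P0)@w; d=(P-P0)@[-w[1],w[0]]
    print(s,P0,"ang",np.arctan2(w[1],w[0]),P0+w*t.min(),P0+w*t.max(),[ (round(b,3),round(d[abs(t-b)<.004].min(),4),round(d[abs(t-b)<.004].max(),4)) for b in np.linspace(t.min()+.003,t.max()-.003,8)])
E
```

```text
[-4.55260985e-01  5.29445268e-01  1.63107648e+00 -4.44089210e-16
  9.81070907e-01  1.01053534e+00]
4.575 [ 0.60007517 -0.25983828  0.36004143] [ 0.39730699  1.09359111 -0.19156505] -0.00039657863598874753
[ 368  138   23  116 1633] [ 0.60515124 -0.30870265] ang 0.10734203638890977 [ 0.55124979 -0.31451087] [ 0.65719621 -0.30309448] [(np.float64(-0.051), np.float64(-0.0078), np.float64(0.0074)), (np.float64(-0.037), np.float64(-0.0072), np.float64(0.0097)), (np.float64(-0.022), np.float64(-0.0067), np.float64(0.0054)), (np.float64(-0.008), np.float64(-0.006), np.float64(0.0052)), (np.float64(0.006), np.float64(-0.0066), np.float64(0.0059)), (np.float64(0.021), np.float64(-0.0066), np.float64(0.0057)), (np.float64(0.035), np.float64(-0.0059), np.float64(0.0062)), (np.float64(0.049), np.float64(-0.0055), np.float64(0.0066))]
```

View pics/w0.png

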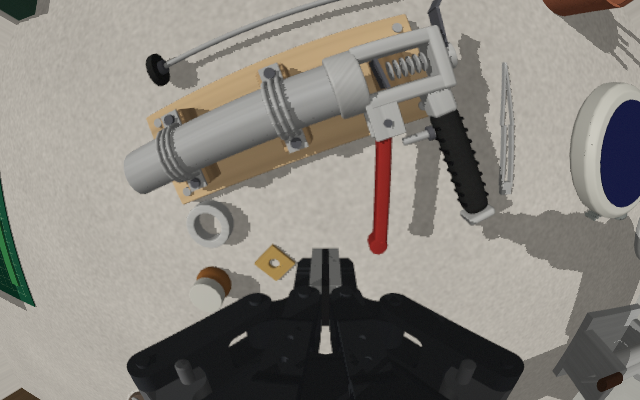

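The wrist view shows the red lever from (383,138) to its bulb at (377,250), bulb proud on the face (left) side. The hinge pin is at about (388,122), and the bench in front of the face is free apart from the die at (275,262). I'll check the hinge, then descend and press along the arc with force guarding.

```bash
python3 - <<'E'
from h import *
st=dict(np.load("w0.npz"))
print("pin",plane("wrist",[[388,122]],.09,st),"die,jar",plane("wrist",[[275,262],[210,285],[209,223]],.01,st))
a=.112; tip=np.array([.5512,-.3145]); H=tip+.122*np.array([np.cos(a),np.sin(a)]); print("H",H)
F=H-.085*np.array([np.cos(a),np.sin(a)])+.006*np.array([-np.sin(a),np.cos(a)])
print("face",F)
n=np.array([-np.sin(a),np.cos(a)]); 
for off in (.04,.0145): print("start",F+n*off)
z=.062+manip.grip_depth
p=[*(F+n*.045),z]
manip.move_linear([p[0],p[1],.30],quat(a),rate=.2)
manip.move_linear(p,rate=.15); manip.pause(.3)
st=manip.read_state(); print(st["time"],st["position"],st["force"],st["moment"])
g=np.array(st["position"])
hit=manip.move_linear([*(F+n*.006),z],rate=.03,force_limit=2.0)
s=manip.read_state(); print(hit,s["time"],s["position"],s["force"]-st["force"],(s["position"][:2]-F)@n)
cv2.imwrite("pics/w1.png",optics.get_image("wrist"))
E
```

```text
pin [[ 0.67142365 -0.30173933  0.09      ]] die,jar [[ 0.49221636 -0.21149901  0.01      ]
 [ 0.44450235 -0.12615197  0.01      ]
 [ 0.53348487 -0.13015767  0.01      ]]
H [ 0.67243562 -0.30086455]
face [ 0.58729758 -0.30440225]
start [ 0.58282694 -0.26465287]
start [ 0.58567698 -0.2899931 ]
6.1 [ 0.58247369 -0.25977483  0.21745266] [-1.58581046 -0.51860358 -0.26088192] [ 0.0485356  -0.0349641  -0.05027135]
True 7.1333 [ 0.58589866 -0.29360719  0.21632109] [1.98942663 3.50579714 2.24967304] 0.010883781455672894
```

View pics/w1.png

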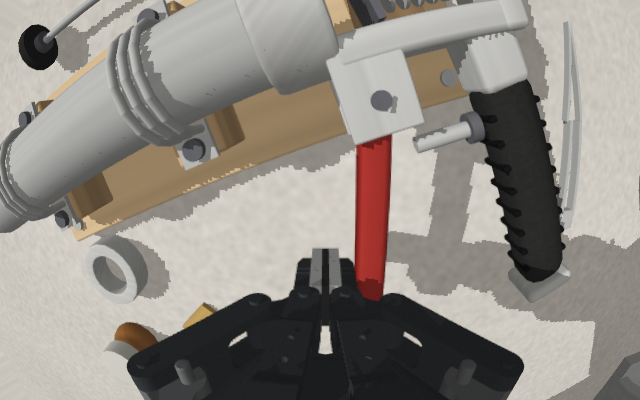

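Contact is made: the finger back is at about (357,290) against the lever face, and the force has risen. Next I press along the arc about the hinge, hold, and return.

```bash
cat > press.py <<'E'
from h import *
a=.112; H=np.array([.67243,-.30086]); n0=np.array([-np.sin(a),np.cos(a)]); x0=np.array([np.cos(a),np.sin(a)])
z=.062+manip.grip_depth; base=np.array([-1.59,-.52])
def pose(phi,off=.0169,r=.085):
    c,s=np.cos(phi),np.sin(phi); v=-r*x0+off*n0; M=np.array([[c,-s],[s,c]])
    return [*(H+M@v),z],quat(a+phi)
def push(phi):
    f=[]
    for _ in range(4): manip.pause(.03); s=manip.read_state(); f.append((s["force"][:2]-base)@(np.array([[np.cos(phi),-np.sin(phi)],[np.sin(phi),np.cos(phi)]])@n0))
    return np.mean(f),s
E
python3 - <<'E'
from press import *
phi=0
for phi in [.1,.2,.3,.38,.42]+list(np.arange(.435,.60,.012)):
    p,q=pose(phi); hit=manip.move_linear(p,q,rate=.03,force_limit=15); f,s=push(phi)
    print(round(phi,3),hit,round(s["time"],2),round(f,2),np.round(s["position"]-p,4),np.round(s["force"],1))
    if hit or f>14: break
manip.pause(.15)
cv2.imwrite("pics/w2.png",optics.get_image("wrist")); cv2.imwrite("pics/t2.png",optics.get_image("top"))
E
```

```text
0.1 False 7.77 3.88 [-0.0003  0.0004 -0.0003] [-2.7  3.1 -3.3]
0.2 False 8.34 4.65 [-0.0002  0.0003 -0.0001] [-3.4  3.9 -1.7]
0.3 False 8.92 4.55 [-0.0003  0.0004 -0.0002] [-4.5  4.  -1.6]
0.38 False 9.43 5.72 [-0.0004  0.0003 -0.0001] [-5.9  3.3 -0.9]
0.42 False 9.83 5.61 [-0.0004  0.0004 -0.0002] [-5.5  4.9 -1.2]
0.435 False 10.22 5.89 [-0.0004  0.0004 -0.0001] [-6.2  3.8 -0.2]
0.447 False 10.6 5.74 [-0.0005  0.0004 -0.0002] [-6.5  3.6 -1.3]
0.459 False 10.98 5.64 [-0.0005  0.0004 -0.0002] [-6.6  2.7 -1. ]
0.471 False 11.37 6.02 [-0.0005  0.0003 -0.0002] [-7.   3.4  0.4]
0.483 False 11.75 5.63 [-0.0005  0.0004 -0.0002] [-5.5  2.9  0.2]
0.495 False 12.13 10.74 [-0.0008  0.0008 -0.0002] [-8.5  7.6  2.4]
0.507 False 12.52 16.24 [-0.0011  0.0014 -0.0003] [-11.2  12.9   6.6]
```

View pics/w2.png

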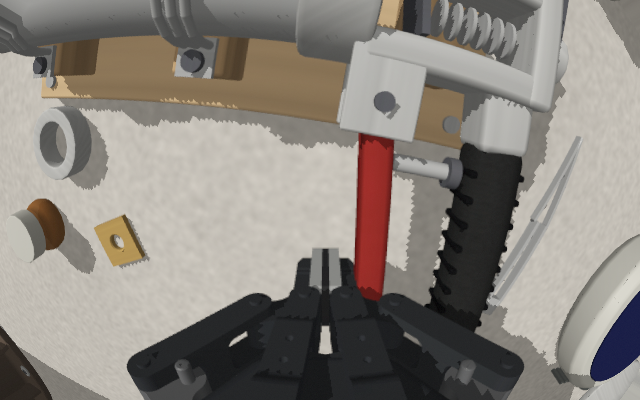

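The lever is up against the stop peg at about (395,163), and the force has risen from 6 N to 16 N. I'll hold, ease it out along the same arc, then withdraw.

```bash
python3 - <<'E'
from press import *
manip.pause(1.2); print("held",push(.507)[0])
for phi in [.4,.3,.2,.1,.04,0,-.04,-.08]:
    manip.move_linear(*pose(phi),rate=.03); f,s=push(phi); print(phi,round(s["time"],2),round(f,2))
p,q=pose(-.08,off=.05); manip.move_linear(p,q,rate=.08)
manip.move_linear([p[0],p[1],.36],rate=.15)
p=[0.60,-0.26,0.36]; manip.move_linear(p,quat(.105),rate=.15); manip.pause(.3)
st=manip.read_state(); im=optics.get_image("wrist"); cv2.imwrite("pics/w3.png",im); print(st["time"])
for s,c,m in shape(red(im)):
    P=plane("wrist",np.argwhere(m)[:,::-1],.076,st)[:,:2]; w=np.linalg.svd(P-P.mean(0),full_matrices=False)[2][0]; print(s,np.arctan(w[1]/w[0]))
print("diff px",[(cv2.absdiff(im,cv2.imread("pics/w0.png")).max(2)>60).sum()])
E
```

```text
held 16.3284954499481
0.4 14.69 6.09
0.3 15.27 5.44
0.2 15.84 4.8
0.1 16.42 4.31
0.04 16.88 4.11
0 17.27 3.82
-0.04 17.68 0.13
-0.08 18.07 0.43
20.3
[ 369  138   22  116 1639] 0.10715108347386199
diff px [np.int64(176)]
```

View pics/w3.png

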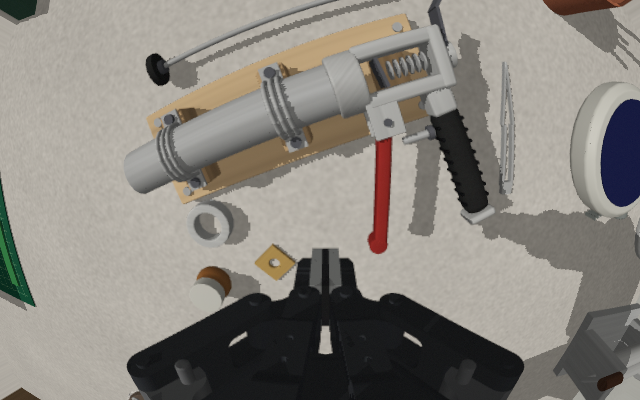

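The lever is back at its rest angle (0.1072 rad against 0.1073 before), with its bulb again at (377,250). Nothing else in view has moved, and the arm is clear.

```bash
python3 -c "
from bench import ticket; print(ticket.job_done())"
```

```text
the job is handed in; nothing more can be done
None
```

I pressed the trigger to its stop with the backs of the shut fingers (about 16 N), held it there for over a second and eased it back out to rest; the arm is clear, nothing else in the wrist view moved, and the job is handed in (no verdict was returned).

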